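# Drift the seized pin out of a brake lever boss

### The job

Pick out the one sound drift, the long straight one, from the three lying on the bench and use it to push the pin right through the sloping bore of the brake lever boss until it drops out of the far end into the catch tray. Then draw the drift out again and set it down, without dropping it, lying flat and wholly on the black rubber mat. Leave the short drift, the bent drift and everything else on the bench where they are.

Things in the scene. Friction and masses are not known exactly. Their poses are not given: they have to be found in the camera images.
- drift: Sound drift, dark steel, 195 long, 0.5 kg, lying flat. Square grip 22 x 22 x 90, then a coaxial straight round nose 16 diameter x 105, end chamfered 2. Origin on its axis 11 above the bench, 25 behind the shoulder where the nose begins, near the centre of mass: a good place to grip across the flats. x along it to the nose end, z up. Grip spans x -65 to +25, nose +25 to +130.
- drift_tip (a point): Centre of the end of the sound drift's nose, on its axis, at x = +130 in the frame of drift; same axes.
- drift_back (a point): Centre of the struck (rear) end of the sound drift's grip, at x = -65 in the frame of drift; same axes.
- drift_short: Odd drift: same square grip but a nose only 45 long (135 in all), too short to clear the bore. Same origin and axes as drift. To be left alone.
- drift_bent: Odd drift: same square grip and nose diameter, but the nose is bent 29 degrees sideways half way along. Same origin and axes as drift. To be left alone.
- boss: Brake lever boss, fixed dark steel block 62 x 62, 70 long, lever stubs out to 75 either side in y. Its through bore (25.5 diameter, 70 long, chamfered mouth) slopes 30 degrees below level. Origin: centre of the upper mouth; x along the bore in the pushing direction (down, to the tray), y level, z square to the bore, upwards. Nothing stands above it; a tool held square to the drift tilts 30 degrees.
- bore_exit (a point): Centre of the lower mouth of the bore, at x = 70 in the frame of boss, same axes. The end of the drift has to pass 10 to 25 beyond it for the pin to fall clear into the tray.
- keeper (a joint): Sprung steel keeper tab, 20 wide, hinged at the top edge of the lower mouth; it overlaps the pin by about 3 and holds it in. 0 shut, grows (rad) as it swings out; the pin pushes it aside at about 5 N along the bore (whole push under 15 N), and it springs back.
- pin: The pin, plain steel, 24 diameter x 60 long, 0.2 kg. Origin at its centre, x along its axis. At the start it sits in the bore with its rear end about 6 to 12 inside the upper mouth.
- stand: Fixed grey push-out stand with boss and tray. Base 250 (x) x 140 (y) x 8. Origin: centre of its underside, z up, x level in the pushing direction. Upper bore mouth at x -100, z 135; lower at x -39, z 100. Aluminium catch tray, part of it, x -45 to +125, 130 wide in y, walls 5, floor 13 and rim 50 above the bench.
- mat: Black rubber mat fixed to the bench, 250 (x) x 110 (y), 4 thick. Origin at the centre of its underside, x along its length.
- insulator_a: On the far side of the stand, a white ceramic insulator, ribbed, 60 diameter, 92 tall, standing; origin at the centre of its underside. Bystander.
- insulator_b: Towards the robot beside the stand, a white ceramic insulator, ribbed, 60 diameter, 92 tall, standing; origin at the centre of its underside. Bystander.
- eyebolt: Zinc-plated eye bolt, 126 long, eye 58 across, 14 thick, lying flat; origin on its shank's axis near its middle. Bystander.
- brake_key: Black cast iron T-shaped brake key, 155 long, crossbar 90, 18 thick, lying flat; origin at the centre of the shank's underside. Bystander.
- collar: Dark steel collar, 70 outside, 40 inside, 30 high, lying flat; origin at the centre of its underside. Bystander.
- hammer: Hammer about 280 long lying on the bench. Bystander.
- oil_can: Grey can, 66 diameter, 150 tall, standing between the drifts and the mat, in the way of low carries; origin at the centre of its underside. Bystander.
There are look-alikes about, which are no part of the job. Leave any orange or red look-alike of the drift alone.

How it is judged:
By the outcome, as a careful person would: the job done as asked, in the order asked, and still so for the second after the job is handed in, with the robot touching nothing.
It also fails if it takes over 51 s, if anything falls off the work surface, if the arm or the gripper's body presses on something with over 40 N, if the wrist force passes 120 N, or if a joint passes its speed limit or range.

### The arm

A 7-joint arm with a two-finger parallel gripper is mounted at the origin on the work surface. World frame = base frame: x ahead of the robot, y to its left, z up, the work surface at z = 0. Lengths are in m, angles in rad, forces in N, time in s.
With the tool pointing down it reaches from about 0.425 to 0.95 m from the base axis. Payload 4.7 kg.
Tool frame: the origin (TCP) lies on the centre line of the jaws, within the pads' length; the fingertips stand robot.nose_length ahead of it and the grasp point (between the pads) lies 8 mm behind it (robot.nose_length is the distance from the TCP to the fingertips, in m); z points along the fingers, x is the direction in which the jaws open and shut, and the axes are right-handed (so a half turn about z gives the same grasp; the last joint's range is limited). The gripper opens to 85 mm and grips with 20 to 120 N. Pads are 22 mm wide; open, the fingers measure 114 mm over their backs; the gripper's body (76 mm by 85 mm) begins 54 mm behind the grasp point. The pads swing forward as they close: fully open they stand 13 mm farther back than shut.
Start: joints at [-1.345, 0.469, -0.049, 1.532, 0.024, 1.141, -0.082], TCP at [0.17, 0.653, 0.242] pointing down, gripper open.
Joint ranges: [-2.59, 2.59], [-0.33, 1.99], [-1.39, 1.29], [0.1, 2.45], [-1.04, 4.18], [0.21, 1.99], [-2.66, 2.66]. Speed limits (rad/s): [2.57, 2.57, 3.14, 3.14, 3.14, 3.14, 3.14].

### API

Orientations are given as [roll, pitch, yaw] about the fixed x, y, z axes, in that order (R = Rz(yaw) Ry(pitch) Rx(roll)).
In Python, from plant import robot gives the robot as it stands. Calls block until the motion is done:
- robot.goto(position, orientation): joint-space move of the TCP to a pose.
- robot.move_straight(position, vel=0.15, attitude=None, contact_N=None): straight line of the TCP; attitude=None keeps the orientation; vel is the mean speed in m/s. With contact_N (N) it stops when the force on the tool has changed by that much, and returns True; else False.
- robot.move_joints(angles): joint-space move.
- robot.grip(opening, strength=None): opening from 0.0 (shut) to 1.0 (fully open); strength is the grip in N (None keeps the last); returns when the fingers have stopped.
- robot.sleep(seconds).
- robot.inverse_kinematics(position, orientation): joint angles nearest the present ones, or None.
- robot.sense(): the state.
- robot.grab_frame(name): name is "scene" or "top"; returns a dict with "image" (480x640x3 uint8, red, green, blue), "range_z" (480x640 float32, m along the optical axis (not along the pixel's ray), 0 where there is no reading), "fx", "fy", "cx", "cy" (pixels), "R" (3x3) and "t" (3): a world point X has camera coordinates R X + t. Camera axes: x right, y down, z forward; pixel columns grow to the right and rows downward; lengths in m; the calibration is good to about 2 mm. A picture is of the moment at which its call begins.
A pose or a line that the arm cannot do raises robot.IKError and nothing moves.
- robot.close_job(): hands the job in, once; it reports no verdict.
The state is a dict: "t": time; "joint_pos": joint angles; "joint_velocities": joint speeds; "effort": joint torques, N m; "tcp_pos": TCP position; "tcp_rot": TCP orientation; "wrist_force": force on the tool from outside, world axes, zero at the start; "torque": the same for the moment, N m; "opening": opening from 0.0 (shut) to 1.0 (fully open).
Only numpy, scipy, OpenCV 4.12 (cv2) and the standard library are available. Lean on these libraries where they do the work, as an engineer would, in place of code of your own. Each camera call takes 0.05 s, during which the arm holds its last target. There are 200 camera calls.

## Working session

There is one attempt and no reset: what is moved stays moved. The work goes in short steps, each a Python script; the robot and the scene stay as the last script left them, time stands still between calls to the robot, and variables do not carry over. Pictures are saved under pics/ and viewed, about 8 in all and at most 12, crops included, and the job is handed in when it is done.

```bash
mkdir -p pics; ls; cat > h.py <<'E'
import numpy as np, cv2
from plant import robot
def snap(name,tag):
    f=robot.grab_frame(name); cv2.imwrite(f'pics/{tag}.png',f['image'][:,:,::-1]); np.savez(f'pics/{tag}.npz',**f); return f
def load(tag): return dict(np.load(f'pics/{tag}.npz'))
def world(f,u,v,z=None):
    """pixel -> world using depth, or by intersecting plane z"""
    R,t=f['R'],f['t']; d=np.array([(u-f['cx'])/f['fx'],(v-f['cy'])/f['fy'],1.])
    c=-R.T@t; r=R.T@d
    s=f['range_z'][int(round(v)),int(round(u))] if z is None else (z-c[2])/r[2]
    return c+s*r
def crop(f,tag,u0,v0,u1,v1,k):
    cv2.imwrite(f'pics/{tag}.png',cv2.resize(np.ascontiguousarray(f['image'][v0:v1,u0:u1,::-1]),None,fx=k,fy=k,interpolation=cv2.INTER_CUBIC))
E
python3 - <<'E'
from h import *
for n in('top','scene'):
    f=snap(n,n+'0'); print(n,f['fx'],f['cx'],f['cy'],(-f['R'].T@f['t']).round(3),f['R'].round(3).tolist())
print(robot.nose_length,robot.sense()['t'],robot.sense()['tcp_rot'])
E
```

```text
pics
top 518.283943703064 323.0067621069327 239.91856078825035 [ 0.394 -0.017  1.256] [[-0.021, -1.0, 0.006], [-0.996, 0.02, -0.09], [0.089, -0.008, -0.996]]
scene 588.797125304542 327.0456924060963 242.62991596303218 [1.647 0.149 1.11 ] [[-0.15, 0.989, -0.019], [0.655, 0.085, -0.751], [-0.74, -0.125, -0.66]]
0.011 0.1 [3.14156090e+00 1.82836569e-03 1.31600192e+00]
```

View pics/top0.png

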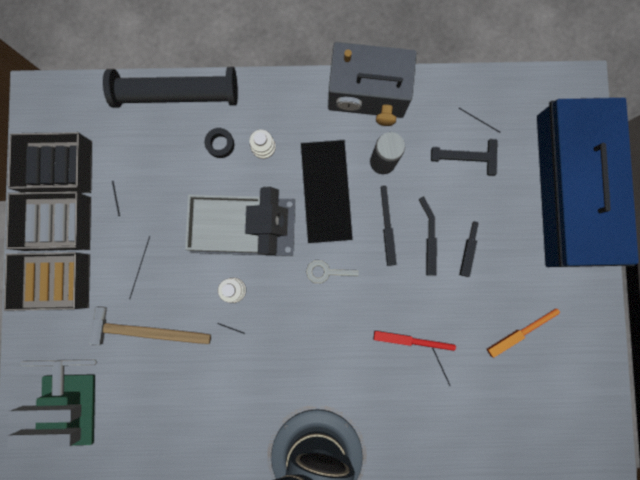

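View pics/scene0.png

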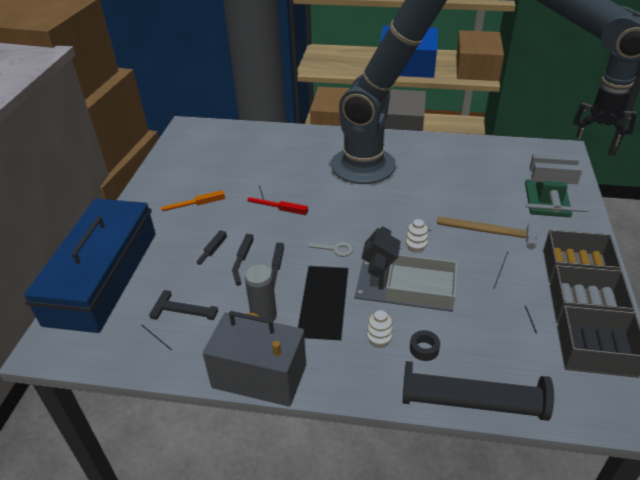

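Candidates (top view): dark long straight drift (388,225), bent one (430,235), short one (469,248), red look-alike (414,341) and orange look-alike (524,332). The description picks (388,225). I'll check it in a close crop, along with the stand.

```bash
python3 - <<'E'
from h import *
f=load('top0')
a=f['image'][170:290,360:490,::-1]; b=f['image'][170:290,175:305,::-1]
im=np.hstack([a,b]); cv2.imwrite('pics/c1.png',cv2.resize(im,None,fx=3,fy=3,interpolation=cv2.INTER_CUBIC))
# drift outline from colour (dark) mask
g=f['image'].max(2); n,l,s,c=cv2.connectedComponentsWithStats((g<75).astype(np.uint8))
for i in range(1,n):
    if 150<s[i,4]<9000: print(i,s[i].tolist(),c[i].round(1))
# height map, world
v,u=np.mgrid[0:480,0:640]; d=f['range_z']
P=(np.stack([(u-f['cx'])/f['fx'],(v-f['cy'])/f['fy'],np.ones_like(d)],-1)*d[...,None]-f['t'])@f['R']
np.save('pics/P.npy',P)
print('bench z',np.median(P[280:300,380:480,2]), 'drift top',P[235:262:6,386:395:2,2].round(4).tolist())
for name,uv in dict(can=(390,143),insA=(262,136),insB=(232,287),key=(470,157),box=(370,75)).items(): print(name,P[uv[1],uv[0]].round(3))
# boss x-section along y at few rows
for r in(215,222,230): print(r,P[r,244:300:3].round(3)[:,1:].tolist())
E
```

```text
1 [0, 39, 39, 162, 1689] [  7.2 101.7]
3 [103, 67, 135, 41, 3584] [169.4  88.8]
4 [356, 73, 47, 15, 270] [379.4  78.3]
5 [328, 91, 82, 27, 1029] [369.4 104. ]
6 [537, 100, 103, 359, 5970] [586.4 221.2]
10 [205, 128, 29, 30, 493] [219.2 142.7]
11 [13, 133, 79, 118, 1857] [ 76.4 196.2]
12 [10, 134, 67, 53, 3124] [ 42.1 160.5]
13 [301, 140, 51, 103, 4416] [326.  191.2]
14 [431, 140, 66, 36, 842] [470.4 156.1]
15 [593, 143, 18, 71, 504] [603.8 176.9]
16 [370, 146, 30, 28, 394] [381.6 163.2]
18 [246, 187, 42, 68, 1848] [267. 221.]
19 [381, 186, 15, 79, 541] [387.5 230.6]
21 [8, 194, 67, 53, 1116] [ 23.4 215.2]
23 [419, 197, 17, 78, 571] [429.8 241.4]
37 [460, 222, 18, 55, 459] [468.7 251.8]
42 [75, 253, 15, 56, 751] [ 81.8 280.7]
43 [5, 254, 69, 55, 1001] [ 17.3 279.5]
49 [12, 374, 70, 71, 1286] [ 60.2 415. ]
52 [88, 375, 7, 69, 210] [ 92.5 408.2]
57 [275, 426, 80, 54, 2583] [317.6 455.4]
bench z 0.00014726346791778296 drift top [[0.0212, 0.0214, 0.0206, 0.0222, -0.0004], [0.0179, 0.0237, 0.0191, 0.0173, 0.0253], [0.022, 0.0211, 0.0242, 0.0248, 0.0228], [0.012, 0.0232, 0.0244, 0.0203, 0.0
[... 404 characters left out ...]
, [0.055, 0.119], [0.055, 0.009], [0.047, 0.013], [0.041, 0.001], [0.033, -0.005]]
222 [[0.163, 0.012], [0.14, 0.128], [0.133, 0.134], [0.126, 0.136], [0.119, 0.144], [0.112, 0.146], [0.105, 0.151], [0.098, 0.151], [0.091, 0.158], [0.085, 0.159], [0.079, 0.154], [0.075, 0.122], [0.069, 0.119], [0.062, 0.12], [0.055, 0.115], [0.055, 0.009], [0.048, 0.008], [0.041, -0.001], [0.034, -0.003]]
230 [[0.164, 0.011], [0.14, 0.128], [0.133, 0.133], [0.126, 0.136], [0.118, 0.145], [0.112, 0.148], [0.105, 0.148], [0.098, 0.151], [0.091, 0.161], [0.084, 0.164], [0.079, 0.157], [0.073, 0.143], [0.068, 0.135], [0.062, 0.123], [0.056, 0.111], [0.055, 0.007], [0.048, 0.007], [0.041, 0.001], [0.034, -0.003]]
```

View pics/c1.png

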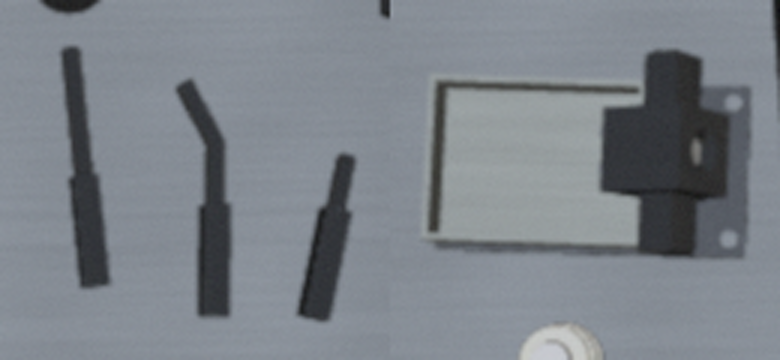

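Long straight drift confirmed at (387,225), nose away from the robot; bent and short are to its right. On the stand, the tray rim corners are at (191,196) and (188,250), the base corners at (295,199) and (294,256), and the bore mouth faces −y at about (277,219). Next I fit the poses.

```bash
python3 - <<'E'
from h import *
from scipy.optimize import least_squares
f=load('top0'); P=np.load('pics/P.npy')
def proj(X): c=X@f['R'].T+f['t']; return np.c_[f['fx']*c[:,0]/c[:,2]+f['cx'],f['fy']*c[:,1]/c[:,2]+f['cy']]
c30,s30=np.cos(np.pi/6),.5
B=lambda x,y,z: [-.1+x*c30+z*s30, y, .135-x*s30+z*c30]   # boss frame -> stand frame
M=np.array([[.125,-.065,.05],[.125,.065,.05],[-.125,-.07,.008],[-.125,.07,.008],
  B(.07,-.031,.031),B(.07,.031,.031),B(0,-.031,.031),B(0,.031,.031)])
C=np.array([[437,77],[428,240],[750,87],[747,257],[606,107],[601,189],[684,110],[681,193]])
uv=np.c_[175+(C[:,0]-390+.5)/3-.5,170+(C[:,1]+.5)/3-.5]
def tf(p,M): c,s=np.cos(p[2]),np.sin(p[2]); return M@np.array([[c,s,0],[-s,c,0],[0,0,1]])+[p[0],p[1],0]
r=least_squares(lambda p:(proj(tf(p,M))-uv).ravel(),[.57,.15,1.57],loss='soft_l1')
print('stand',r.x.round(4)); print((proj(tf(r.x,M))-uv).round(1).tolist())
m=tf(r.x,np.array([B(0,0,0),B(.07,0,0)])); print('mouth,exit',m.round(4).tolist(),proj(m).round(1).tolist())
# depth check of lateral centre: boss and stub points
z=P[...,2]; sel=(z>.09)&(z<.175)&(np.abs(P[...,1]-m[0,1]-.03)<.06)&(np.abs(P[...,0]-m[0,0])<.1)
q=P[sel]; xr=np.quantile(q[:,0],[.005,.995]); print('depth x-range stubs',xr,xr.mean())
b=q[(q[:,1]>.11)]; xr=np.quantile(b[:,0],[.01,.99]); print('body',xr,xr.mean(),'pred at y .125',m[0,0]+(m[1,0]-m[0,0])*.8)
# drift
g=f['image'].max(2); n,l=cv2.connectedComponents((g<75).astype(np.uint8)); vv,uu=np.nonzero(l==l[230,388])
W=np.array([world(f,u,v,.014) for u,v in zip(uu,vv)])[:,:2]
c=W.mean(0); d=np.linalg.svd(W-c)[2][0]; d*=np.sign(d[0]); s=(W-c)@d
print('len',np.ptp(s)); tip=c+d*s.max(); bk=c+d*s.min()
print('tip',tip,'back',bk,'dir',d,'org from tip',tip-.13*d,'from back',bk+.065*d, 'yaw',np.arctan2(d[1],d[0]))
mk=np.argwhere(l==l[191,326]); R=cv2.minAreaRect(np.array([world(f,u,v,.004)[:2] for v,u in mk],np.float32)); print('mat',R)
E
```

```text
stand [0.5448 0.166  1.5221]
[[-1.7, -0.5], [-1.6, 0.2], [1.1, 0.1], [0.2, 0.8], [0.0, 0.5], [0.5, 1.2], [0.2, -2.2], [0.1, -1.0]]
mouth,exit [[0.5399, 0.0661, 0.135], [0.5428, 0.1266, 0.1]] [[280.5, 220.3], [254.7, 221.5]]
depth x-range stubs [0.468653   0.61613801] 0.5423955058018243
body [0.47249835 0.5946631 ] 0.5335807228603361 pred at y .125 0.5422514869343628
len 0.19106513034978617
tip [ 0.63465948 -0.17481614] back [ 0.44407233 -0.18832257] dir [0.99749832 0.07069019] org from tip [ 0.5049847  -0.18400587] from back [ 0.50890972 -0.18372771] yaw 0.07074919339352219
mat ((0.6276170611381531, -0.03634459525346756), (0.24796922504901886, 0.10800901800394058), 3.1370625495910645)
```

```bash
cat >> h.py <<'E'
from scipy.spatial.transform import Rotation as Ro
K=1
def rot(d,k=None):
    """tool attitude square to drift direction d (drift along k*tool y), tool z downwards"""
    k=K if k is None else k
    d=np.array(d,float); d/=np.linalg.norm(d); s=np.cross(d,[0,0,-1.]); s/=np.linalg.norm(s)
    z=np.cross(s,d); y=k*d; x=np.cross(y,z)
    return Ro.from_matrix(np.c_[x,y,z]).as_euler('xyz'), z
OFF=.003   # drift axis ahead of the TCP along tool z
def tcp(o,d,k=None):
    e,z=rot(d,k); return np.array(o)-OFF*z, e
def boss(yaw,mouth):
    d=np.array([np.cos(yaw)*np.cos(np.pi/6),np.sin(yaw)*np.cos(np.pi/6),-.5]); return d,lambda x: np.array(mouth)+x*d
E
python3 - <<'E'
from h import *
P=np.load('pics/P.npy'); z=P[...,2]
# plane fit of boss top face with depth from the top view
def fit(q,n0,tol=.004):
    n,c=np.array(n0,float),np.median(q,0)
    for _ in range(15):
        s=np.abs((q-c)@n)<tol; c=q[s].mean(0); n=np.linalg.svd(q[s]-c)[2][2]; n*=np.sign(n@n0)
    return n,c,s.sum()
m=(np.abs(P[...,0]-.542)<.027)&(P[...,1]>.09)&(P[...,1]<.138)&(z>.12)
n,c,k=fit(P[m],[0,.5,.866]); print('top face',n.round(3),c.round(4),k,'yaw',np.arctan2(n[1],n[0]),'slope',np.degrees(np.arctan2(np.hypot(n[0],n[1]),n[2])))
# same from scene camera: tray/boss end etc
f=load('scene0'); d=f['range_z']; v,u=np.mgrid[0:480,0:640]
Q=(np.stack([(u-f['cx'])/f['fx'],(v-f['cy'])/f['fy'],np.ones_like(d)],-1)*d[...,None]-f['t'])@f['R']
mm=(np.abs(Q[...,0]-.545)<.09)&(Q[...,1]>.04)&(Q[...,1]<.145)&(Q[...,2]>.09)&(Q[...,2]<.18)
q=Q[mm]; print('scene boss pts',len(q)); n2,c2,k2=fit(Q[mm&(np.abs(Q[...,0]-.542)<.027)&(Q[...,1]>.09)],[0,.5,.866]); print(n2.round(3),c2.round(4),k2)
# tray rim outer long walls by depth (top view): points at z .04-.056
r=P[(z>.043)&(z<.057)&(P[...,1]>.14)&(P[...,1]<.30)&(np.abs(P[...,0]-.545)<.08)]
for side in(1,-1):
    w=r[(r[:,0]-.545)*side>.045]; w=w[(w[:,1]>.155)&(w[:,1]<.275)]; a=np.polyfit(w[:,1],w[:,0],1); print('wall',side,len(w),'yaw',np.pi/2-a[0],'x at y.2',np.polyval(a,.2))
dr=[.9975,.0707,0]; b1,bp=boss(1.53,[.5399,.0661,.135])
q0=robot.sense()['joint_pos']
for k in(1,-1):
    for nm,(o,dd) in dict(hov=([.506,-.184,.12],dr),grasp=([.506,-.184,.011],dr),lift=([.506,-.184,.26],dr),pre=(bp(-.21),b1),end=(bp(-.045),b1),place=([.595,-.04,.015],[1,.055,0]),placeR=([.66,-.036,.015],[-1,-.055,0])).items():
        j=robot.inverse_kinematics(*tcp(o,dd,k)); print(k,nm,None if j is None else np.round(j,2))
E
```

```text
top face [0.026 0.499 0.866] [0.5421 0.1139 0.1438] 505 yaw 1.5186702470257905 slope 29.953132908196856
scene boss pts 1250
[0.02  0.509 0.86 ] [0.5427 0.117  0.1439] 318
wall 1 125 yaw 1.5219031833037122 x at y.2 0.6108043968076936
wall -1 114 yaw 1.5226087798800985 x at y.2 0.4859140208716193
1 hov [-0.3   0.48  0.75  2.01 -0.44  0.82  2.34]
1 grasp [-0.    0.58  0.36  2.05 -0.37  0.57  2.25]
1 lift [-0.53  0.34  1.03  1.87 -0.32  1.11  2.26]
1 pre [ 0.72  0.56 -1.17  1.86  0.96  1.49  2.33]
1 end [-0.34  0.44 -0.06  1.9   0.56  1.11  2.37]
1 place [-0.19  0.63  0.26  1.91 -0.25  0.64  1.85]
1 placeR [-0.47  0.81  0.7   1.76 -0.68  0.83 -0.96]
-1 hov [-0.44  0.56  0.97  2.01 -0.6   0.88 -0.64]
-1 grasp [-0.24  0.67  0.69  2.06 -0.71  0.66 -0.57]
-1 lift [-0.52  0.33  1.01  1.87 -0.31  1.11 -0.9 ]
-1 pre [-0.73  0.35  0.75  1.93  0.34  1.01 -0.24]
-1 end [-0.82  0.49  0.58  1.93  0.28  0.99 -0.49]
-1 place [-0.41  0.69  0.56  1.92 -0.56  0.69 -1.02]
-1 placeR [-0.17  0.7   0.24  1.75 -0.23  0.72  1.81]
```

```bash
sed -i 's/^K=1/K=-1/' h.py; python3 - <<'E'
from h import *
dr=[.9975,.0707,0]
robot.goto(*tcp([.506,-.184,.25],dr)); robot.grip(.65,strength=90)
p,e=tcp([.506,-.184,.011],dr)
robot.move_straight(p+[0,0,.05],vel=.25)
snap('top','g0'); f=snap('scene','g0s')
print(robot.sense()['tcp_pos'],robot.sense()['t'])
print(robot.move_straight(p,vel=.08,contact_N=12)); s=robot.sense(); print(s['tcp_pos'],p,s['wrist_force'])
robot.grip(0.0,strength=90); s=robot.sense(); print(s['opening'],s['tcp_pos'],s['wrist_force'],s['t'])
E
```

```text
[ 0.50713908 -0.18451461  0.06554844] 4.675
False
[ 0.50602064 -0.18436115  0.01396843] [ 0.506 -0.184  0.014] [-0.40653909  0.68258678 -0.88303938]
0.23294918541413953 [ 0.50629149 -0.18401752  0.01473388] [-1.00286507  1.6142344   5.55946752] 5.8583
```

```bash
python3 - <<'E'
from h import *
p,e=tcp([.506,-.184,.26],[.9975,.0707,0])
robot.move_straight(p,vel=.25); s=robot.sense(); print(s['opening'],s['wrist_force'],s['torque'],s['t'])
d,bp=boss(1.522,[.541,.0661,.135])
P,e=tcp(bp(-.165),d)
robot.goto(P,e); s=robot.sense(); print(s['tcp_pos'],P,s['tcp_rot'],e,s['t'])
f=snap('top','p0'); g=snap('scene','p0s')
a=cv2.resize(f['image'][150:290,220:380,::-1],None,fx=2.5,fy=2.5,interpolation=cv2.INTER_CUBIC)
b=cv2.resize(g['image'][180:320,300:460,::-1],None,fx=2.5,fy=2.5,interpolation=cv2.INTER_CUBIC)
cv2.imwrite('pics/c2.png',np.hstack([a,b]))
# predicted projections
def proj(f,X): c=f['R']@X+f['t']; return np.r_[f['fx']*c[0]/c[2]+f['cx'],f['fy']*c[1]/c[2]+f['cy']]
z=rot(d)[1]; act=s['tcp_pos']+OFF*z
for nm,ff,o in(('top',f,(220,150)),('scene',g,(300,180))):
    for t,X in(('tip',act+.13*d),('shoulder',act+.025*d),('mouth',bp(0)),('back',act-.065*d)): print(nm,t,((proj(ff,X)-o)*2.5).round(0))
E
```

```text
0.2339372826784055 [ 0.29625651  0.0617094  -4.09283155] [-0.03810428  0.03589516 -0.01641989] 7.0083
[ 0.53354826 -0.07369572  0.21845408] [ 0.53410322 -0.07512589  0.22009808] [ 2.6170957   0.00312303 -0.0465554 ] [ 2.61799388e+00  2.22044605e-16 -4.87963268e-02] 7.65
top tip [184. 174.]
top shoulder [291. 169.]
top mouth [151. 175.]
top back [392. 164.]
scene tip [142. 141.]
scene shoulder [51. 90.]
scene mouth [170. 156.]
scene back [-29.  45.]
```

View pics/c2.png

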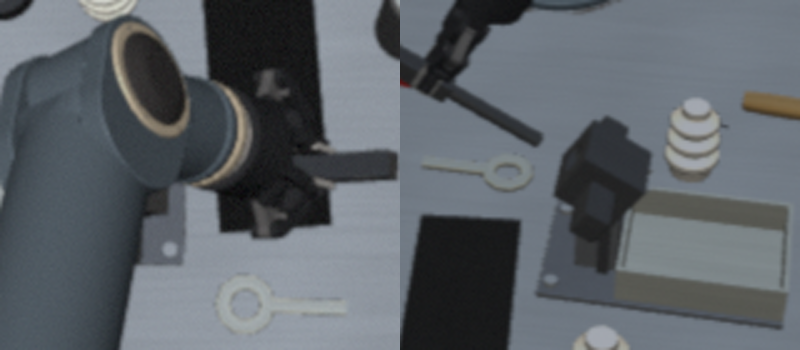

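The scene view shows the nose end at crop (540,140), about 1 px from the predicted (542,141). The drift sits in the grip as modelled and points at the mouth. Inserting.

```bash
python3 - <<'E'
from h import *
d,bp=boss(1.522,[.541,.0661,.135])
def rep(t,c):
    s=robot.sense(); z=rot(d)[1]; r=s['tcp_pos']+OFF*z-bp(0); y=np.cross(z,d)
    print(t,c,'tip x',round(r@d+.13,4),'lat',(r@y).round(4),'nrm',(r@z).round(4),'Fax',(s['wrist_force']@d).round(1),s['wrist_force'].round(1),s['t'])
robot.sleep(.3); rep('pre',0)
go=lambda x,v,n: rep(x,robot.move_straight(tcp(bp(x-.13),d)[0],vel=v,attitude=rot(d)[0],contact_N=n))
go(0.004,.06,8)
for x in(.03,.05,.07,.088): go(x,.05,25)
robot.sleep(.3); rep('end',0)
snap('top','e0'); g=snap('scene','e0s'); crop(g,'c3',330,200,490,320,5)
E
```

```text
pre 0 tip x -0.0359 lat -0.0001 nrm 0.0003 Fax 2.6 [ 0.  -0.4 -5.8] 8.05
0.004 False tip x 0.0036 lat 0.0 nrm 0.0001 Fax 2.5 [ 0.4  0.2 -4.6] 8.85
0.03 False tip x 0.0306 lat 0.0001 nrm -0.0001 Fax 0.6 [ 0.5 -1.  -2.8] 9.5167
0.05 False tip x 0.0513 lat -0.0002 nrm -0.0 Fax 2.6 [-0.  -0.1 -5.4] 10.0667
0.07 False tip x 0.0711 lat -0.0 nrm -0.0001 Fax 0.5 [-0.2 -1.6 -3.8] 10.6167
0.088 False tip x 0.0883 lat -0.0 nrm 0.0 Fax 2.2 [ 0.6 -0.3 -4.8] 11.125
end 0 tip x 0.0877 lat 0.0 nrm 0.0 Fax 2.5 [-0.4  0.4 -4.4] 11.425
```

View pics/c3.png

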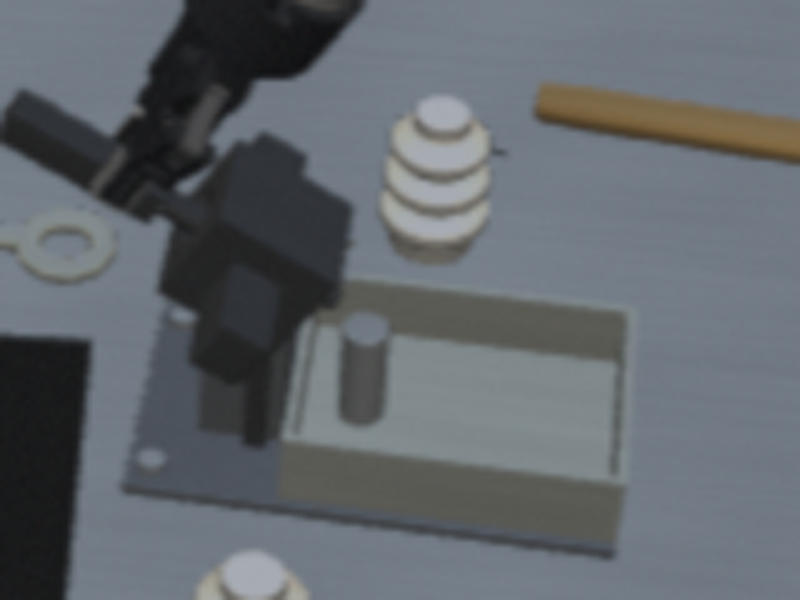

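The pin lies in the catch tray at crop (365,370). Now withdrawing and going over the mat.

```bash
python3 - <<'E'
from h import *
d,bp=boss(1.522,[.541,.0661,.135])
robot.move_straight(tcp(bp(-.07-.13),d)[0],vel=.12,attitude=rot(d)[0],contact_N=25)
s=robot.sense(); print(s['tcp_pos'],s['wrist_force'],s['opening'],s['t'])
robot.move_straight(s['tcp_pos']+[0,-.02,.06],vel=.15)
m=np.array([.6276,-.0363]); u=np.array([np.cos(.0548),np.sin(.0548)]); o=m-.0325*u+[0,-.004]
H=lambda z: tcp([*o,z],[*u,0])
robot.goto(*H(.22)); robot.move_straight(H(.06)[0],vel=.15,attitude=H(.06)[1]); robot.sleep(.2)
s=robot.sense(); print(s['tcp_pos'],H(.06)[0],s['t'])
f=snap('top','q0'); g=snap('scene','q0s')
crop(g,'c4',230,180,430,330,4)
def proj(X): c=g['R']@X+g['t']; return (np.r_[g['fx']*c[0]/c[2]+g['cx'],g['fy']*c[1]/c[2]+g['cy']]-(230,180))*4
for x in(.13,-.065): print(proj(np.r_[o+x*u,.06]))
E
```

```text
[ 0.53271288 -0.10439151  0.23708219] [-0.85584233 -0.13117511 -5.81236579] 0.2322974117791505 12.9917
[ 0.59563826 -0.04206397  0.06376503] [ 0.59514879 -0.04208011  0.063     ] 15.8167
[348.32795511 533.4117036 ]
[380.50529086 310.84205219]
```

View pics/c4.png

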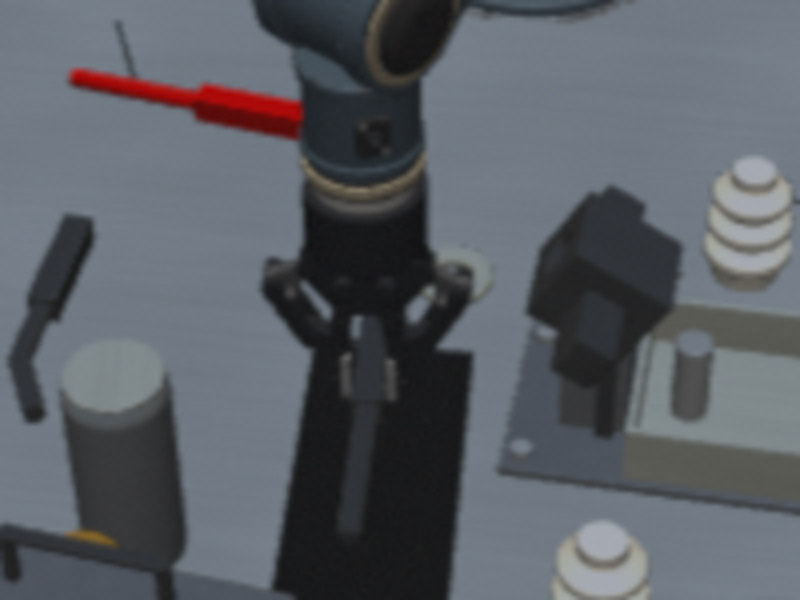

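The drift is over the mat with its tip at crop (348,533), matching the prediction. Lowering, releasing and retreating.

```bash
python3 - <<'E'
from h import *
m=np.array([.6276,-.0363]); u=np.array([np.cos(.0548),np.sin(.0548)]); o=m-.0325*u+[0,-.004]
H=lambda z: tcp([*o,z],[*u,0])
robot.move_straight(H(.022)[0],vel=.1,attitude=H(.02)[1],contact_N=10)
c=robot.move_straight(H(.0115)[0],vel=.02,contact_N=5); s=robot.sense(); print(c,s['tcp_pos'],s['wrist_force'],s['t'])
robot.grip(.3); robot.grip(.6); robot.sleep(.2)
robot.move_straight(robot.sense()['tcp_pos']+[0,0,.2],vel=.15)
q=robot.sense()['joint_pos'].copy(); s=robot.sense(); 
robot.goto([.2,.6,.3],[3.1416,0,1.316]); robot.sleep(.3); print(robot.sense()['t'])
f=snap('top','z0'); g=snap('scene','z0s'); crop(f,'c5',175,120,505,340,2.4)
a=load('top0'); n=cv2.absdiff(f['image'],a['image']).max(2); n=cv2.medianBlur((n>45).astype(np.uint8),3)
print(cv2.connectedComponentsWithStats(n)[2][1:].tolist())
# drift height via depth
d=f['range_z'];v,uu=np.mgrid[0:480,0:640]
P=(np.stack([(uu-f['cx'])/f['fx'],(v-f['cy'])/f['fy'],np.ones_like(d)],-1)*d[...,None]-f['t'])@f['R']
h=(P[...,2]>.014)&(P[...,2]<.06)&(abs(P[...,0]-m[0])<.12)&(abs(P[...,1]-m[1])<.05)
s=(P[h][:,:2]-m)@np.c_[u,[-u[1],u[0]]]
print(np.quantile(s,[.01,.5,.99],axis=0).round(4).tolist())
for lo in(-.05,-.03,0,.03,.06,.09): k=abs(s[:,0]-lo)<.012; print(lo,k.sum(),P[h][k][:,2].mean().round(4) if k.any() else None)
E
```

```text
True [ 0.59560289 -0.04209754  0.01878444] [-0.18649559 -0.73751395  5.36960181] 16.8583
22.1167
[[381, 186, 16, 80, 632], [276, 218, 2, 5, 10], [0, 402, 1, 3, 3], [278, 453, 13, 23, 110], [344, 455, 10, 22, 99], [297, 460, 17, 15, 59], [318, 461, 18, 14, 53], [293, 466, 10, 6, 23], [331, 469, 5, 3, 10], [289, 473, 2, 2, 4], [294, 474, 9, 2, 18], [342, 474, 1, 2, 2], [302, 477, 10, 3, 22], [276, 479, 2, 1, 2], [284, 478, 14, 2, 22]]
[[-0.095, -0.0169], [-0.0172, -0.0059], [0.0957, 0.0046]]
-0.05 93 0.0255
-0.03 91 0.0255
0 65 0.0225
0.03 58 0.0211
0.06 61 0.0211
0.09 51 0.0207
```

View pics/c5.png

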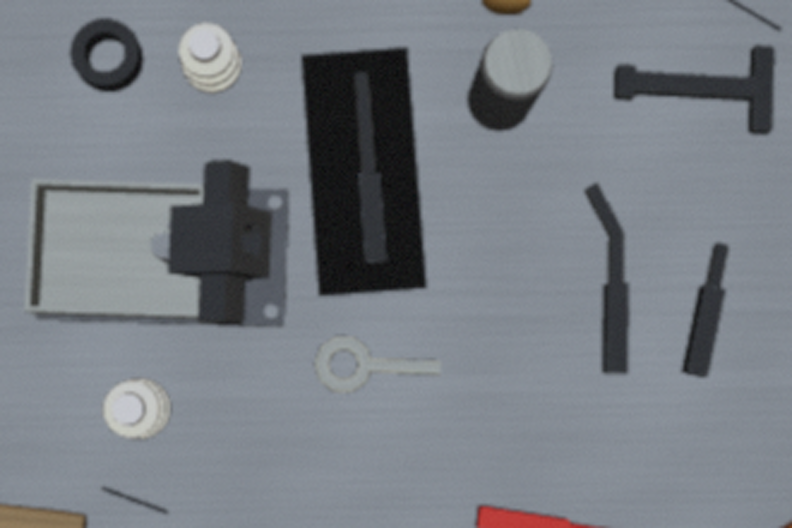

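The drift lies flat and wholly on the mat, at crop (370,165). The pin is in the tray at (160,245), the bore mouth is empty, and the image difference shows nothing else moved.

```bash
python3 -c "
from h import *
robot.close_job()"
```

```text
the job is handed in; nothing more can be done
```

The job is done and handed in at about 22 s of the 51 s allowed. I picked up the long straight drift and pushed the pin through the boss until it dropped into the catch tray. I then drew the drift out and set it down flat on the black mat.

My last checks, none of which failed or disagreed:

- **Push:** the drift tip went about 18 mm past the lower mouth. The wrist force readings never showed more than a few newtons.
- **Pin:** it is visible in the tray, and the bore mouth looks empty.
- **Drift:** by depth, it spans about ±96 mm along the mat's ±125 mm length. Across the width it stays within about 17 mm of the centre line (the mat is ±55 mm). The grip's top is about 25.5 mm above the bench, where 26 mm means lying flat. It touched down at about 5 N before I released it.
- **Everything else:** comparing the top view before and after shows only the drift's old place, the bore mouth and the arm base changed. The drift on the mat (black on black) and the pin in the tray fell below the threshold, so I checked those by eye and by depth.

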